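# Fetch a lost model storey with the reacher and press it back on

## Robot

A 6-joint arm with a two-finger parallel gripper is mounted at the origin on the work surface. World frame = base frame: x ahead of the robot, y to its left, z up, the work surface at z = 0. Lengths are in mm, angles in rad, forces in N, time in s.
With the tool pointing down it reaches from about 350 to 975 mm from the base axis. Payload 4.9 kg.
Tool frame: the origin (TCP) lies midway between the tips of the shut fingers; the grasp point (between the pads) lies 19 mm behind it; x points along the fingers, y is the direction in which the jaws open and shut, and the axes are right-handed (so a half turn about x gives the same grasp; the last joint's range is limited). The gripper opens to 85 mm and grips with 20 to 120 N. Pads are 22 mm wide; open, the fingers measure 114 mm over their backs; the gripper's body (76 mm by 85 mm) begins 54 mm behind the grasp point. The pads swing forward as they close: fully open they stand 13 mm farther back than shut.
Start: joints at [1.228, 0.053, 1.613, -0, 1.476, -0.119], TCP at [138.701, 609.396, 231.304] pointing down, gripper open.
Joint ranges: [-3.01, 3.01], [-1.01, 2.22], [0.06, 2.58], [-1.02, 4.17], [0.09, 2.62], [-3.14, 3.14]. Speed limits (rad/s): [2.57, 2.57, 3.14, 3.14, 3.14, 3.14].

## Interface

Orientations are given as a rotation vector (axis times angle).
In Python, from plant import monitor, cams, order gives the robot as it stands.
- The arm moves only by the tool play_rows, never from a script. Its argument "commands" is a list of rows, each a list of 3 entries, a list of its own where there are three numbers: the shift along the tool's x, y, z in mm, then the turn, a rotation vector about the tool's x, y, z in rad, then the finger opening in mm, from 0 to 85.4. In form: [[[tx, ty, tz], [ax, ay, az], fingers], ...]. A call has 1 to 8 rows; each row shifts and turns the commanded pose from where the row before left it, along the tool's axes as they then stand; what a row does not reach is not made up. A row lasts 1/10 s, in which the tool goes at most 50 mm and 8.59 degrees, less where a joint would pass 70% of its speed; a pose out of reach is approached as far as the arm can. A call is refused whole if a number of a shift passes 50 or a number of a turn 0.15, either way. A call with a gripper value outside its range is refused whole. The fingers move at their own pace and stop on an object; "force" is the grip in N (left out, the last holds). Time passes only in rows, so rows that do not move let the fingers close. It gives the time, the measured TCP pose, the force and the opening at its end, in the units of the state.
- monitor.get_state(): the state, without advancing time (a new reading comes with each control period).
- cams.read_camera(name): name is "scene" or "top"; returns (picture, depth): 480x640x3 uint8, red, green, blue; 480x640 float32, mm along the optical axis (not along the pixel's ray), 0 where there is no reading.
- cams.camera_params(name): a dict with "mtx" (3x3 intrinsics, pixels), "D" ([k1, k2, p1, p2, k3] as OpenCV has them; the pictures are not rectified), "rvec" (rotation vector, rad) and "tvec" (3), from world to camera coordinates, as OpenCV has them. Camera axes: x right, y down, z forward; pixel columns grow to the right and rows downward; lengths in mm; the calibration is good to about 2 mm. A picture is of the moment at which its call begins. camera_params takes no time and is no camera call.
- order.hand_in(): hands the job in, once; it reports no verdict.
The state is a dict: "time_s": time; "joint_pos": joint angles; "qd": joint speeds; "joint_torque": joint torques, N m; "position": TCP position; "tcp_rot": TCP orientation; "contact_force": force on the tool from outside, world axes, zero at the start; "ft_torque": the same for the moment, N m; "width": opening from 0.0 (shut) to 1.0 (fully open).
Only numpy, scipy, OpenCV 4.12 (cv2) and the standard library are available. Lean on these libraries where they do the work, as an engineer would, in place of code of your own. Each camera call takes 0.05 s, during which the arm holds its last target. There are 200 camera calls.

## Task

A storey block of the wooden building model has slid under the low barred shelf. Take the standing reacher, squeeze its trigger to close its jaws on the block under the shelf, draw the block out with it (no fingers under the shelf), and stand the reacher back on the table, let go. Then press the block fully home onto the two bare studs of the model, and leave the other things undisturbed.

Things in the scene. Friction and masses are not known exactly. Their poses are not given: they have to be found in the camera images.
- reacher: Reacher (grabber), loose, 0.5 kg, standing upright on a flat rubber foot (74 x 80 x 6), 272 x 124 x 106 overall. Origin: on the table under the middle of the foot; +x points along the shaft to the jaws, z up. The shaft (z 16 to 32) leads to a crossbar at x 170 to 182 (124 wide, z 0 to 38) that carries two flat parallel jaws, x 182 to 240, z 6 to 40.
- handle (a point): Middle of the reacher's handle, 80 mm above its origin. Two parallel upright plates 26 wide, up to z 106: behind, the fixed grey grip plate (x -32 to -18), in front the black trigger plate (x +18 to +30 at rest, from z 42 up). 62 mm over both at rest: taken from above, fingers closing along the reacher's x. Fingers closing evenly carry the reacher to its +x by half the trigger travel.
- trigger (a joint): Trigger travel in m: 0 at rest (jaws open), 0.026 fully squeezed (jaw gap 27 mm). Spring 8 N at rest to 13.2 N. Jaw gap is 84 mm less 2.2 mm per mm of travel, even about the centre line, so about 0.018 with the block between them. Force beyond the spring goes to the jaws (each about 1/2.2 of it). Let go, the jaws spring open.
- block: The lost storey block, pale wood with dark windows, 80 (x) x 44 (y) x 44 (z), 0.12 kg nominal. Origin: centre of underside, z up. Hollow below, 22 deep: two sockets 32.5 (x) x 34 (y) at x -18.75 and +18.75, walls and rib 5. Same either way round. Starts under the shelf, x roughly along the shelf's x, near end 35 to 85 mm in from the open edge.
- riser: Low display shelf fixed to the table: top of flat steel bars along x, 38 apart, 260 (x) x 320 (y), underside at 62 mm, top at 70 mm, thin side rails down to 56 mm, 12 mm square corner legs, back panel at +x. Origin: on the table under its centre; open side is its own -x (edge at x = -130), 292 wide between the legs, and faces roughly world +y over clear table.
- seat (a point): Where the block's origin belongs: middle of the empty place on the model's lower storey (60 wide), 60 mm above the table; x along the model, z up. Two round studs (diameter 29, 18 high, chamfered) at x -18.75 and +18.75. Sprung catches in their y sides hold a block about 12 mm up until pressed with 5 to 20 N. A fixed storey like the block stands to -x, 12 mm from the place.
- house: Small cork house, 60 x 50 x 42, loose, under the shelf behind the block; bystander. Origin: centre of underside.
- arches: Wooden arcade model, 50 x 140 x 68, standing on the rear half of the shelf top; bystander. Origin: centre of underside.
- tube: Cardboard drawing tube with square white ends, 190 long, 48 thick, lying on the table; bystander. Origin: middle of underside.
- cup: White ceramic pot, 76 diameter, 100 high; bystander. Origin: centre of underside.
- stairs: Pale wooden stair model, 90 x 50 x 48; bystander. Origin: centre of underside.
- scale: Flat aluminium ruler, 180 x 30 x 8, lying on the table; bystander. Origin: centre of underside.
- jaw_left: The reacher's jaw on its +y side (58 x 12 x 34); its origin is the reacher's own origin, shifted across as it closes.
- jaw_right: The reacher's jaw on its -y side, likewise.

How it is judged:
By the outcome, as a careful person would: the job done as asked, in the order asked, and still so for the second after the job is handed in, with the robot touching nothing.
It also fails if it takes over 61 s, if anything falls off the work surface, if the arm or the gripper's body presses on something with over 40 N, if the wrist force passes 120 N, or if a joint passes its speed limit or range.

## Working session

There is one attempt and no reset: what is moved stays moved. The work goes in short steps, Python scripts to look and compute and a tool call to move; the robot and the scene stay as the last step left them, time stands still between calls to the robot, and variables do not carry over. Pictures are saved under pics/ and viewed, about 8 in all and at most 12, crops included, and the job is handed in when it is done.

Besides the shell and the picture viewer there is one more tool, called after "Call:" by a JSON object that holds its "op" and its "data". play_rows: Moves the arm, as the interface text tells. Its arguments: {"type":"object","properties":{"commands":{"type":"array"},"force":{"type":"number"}},"required":["commands"]}

```bash
mkdir -p pics; ls; cat > h.py <<'E'
import numpy as np, cv2
from plant import monitor, cams, order
def ray(name,uv):
    p=cams.camera_params(name);R=cv2.Rodrigues(np.array(p["rvec"],float))[0];t=np.array(p["tvec"],float).ravel()
    n=cv2.undistortPoints(np.array(uv,float).reshape(-1,1,2),np.array(p["mtx"]),np.array(p["D"],float)).reshape(-1,2)
    d=np.c_[n,np.ones(len(n))]
    return -R.T@t, d@R, d   # origin, world dirs (unit depth)
def onz(name,uv,z):
    o,d,_=ray(name,uv); return o+d*((z-o[2])/d[:,2])[:,None]
def cloud(name,depth):
    v,u=np.mgrid[0:480,0:640]; o,d,_=ray(name,np.c_[u.ravel(),v.ravel()])
    return (o+d*depth.ravel()[:,None]).reshape(480,640,3)
def grab(name,tag):
    im,de=cams.read_camera(name); im=np.array(im);cv2.imwrite(f"pics/{tag}.png",im[:,:,::-1]); np.savez(f"{tag}.npz",im=im,de=de); return im,np.array(de)
E
python3 - <<'E'
from h import *
print(monitor.get_state())
for n in("scene","top"):
    im,d=grab(n,n+"0"); o,_,_=ray(n,[[320,240]]);print(n,o,onz(n,[[0,0],[639,0],[0,479],[639,479],[320,240]],0).round())
E
```

```text
pics
{'time_s': 0.0, 'joint_pos': array([ 1.22795190e+00,  5.33462666e-02,  1.61431180e+00,  1.08860456e-05,
        1.47601118e+00, -1.19017657e-01]), 'qd': array([-0.00036374, -0.0007604 , -0.00096149,  0.00207823, -0.00253097,
        0.00052106]), 'joint_torque': array([-3.46499975e-03, -3.93684018e+01, -3.70174885e+01, -2.84876332e-04,
        7.03864556e-03,  6.61520076e-06]), 'position': array([138.51954006, 608.80705103, 230.05896407]), 'tcp_rot': array([ 0.1741508 ,  1.56412914, -0.17732786]), 'contact_force': array([-0.03977844,  0.19325221,  0.4225387 ]), 'ft_torque': array([ 0.02090882,  0.0512916 , -0.03316926]), 'width': 1.0004295084838644}
scene [998.06540423 290.29683159 973.7870756 ] [[  338. -1712.     0.]
 [-1103.   255.     0.]
 [ 1289.  -250.     0.]
 [  569.   727.     0.]
 [  493.   -80.     0.]]
top [ 336.89342097  -41.87898192 1203.65467357] [[1259.  963.    0.]
 [1253. -958.    0.]
 [ -95.  787.    0.]
 [ -69. -818.    0.]
 [ 527.  -20.    0.]]
```

View pics/scene0.png

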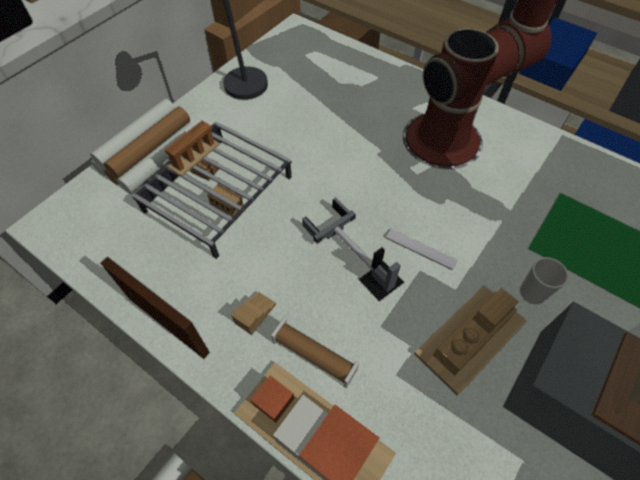

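View pics/top0.png

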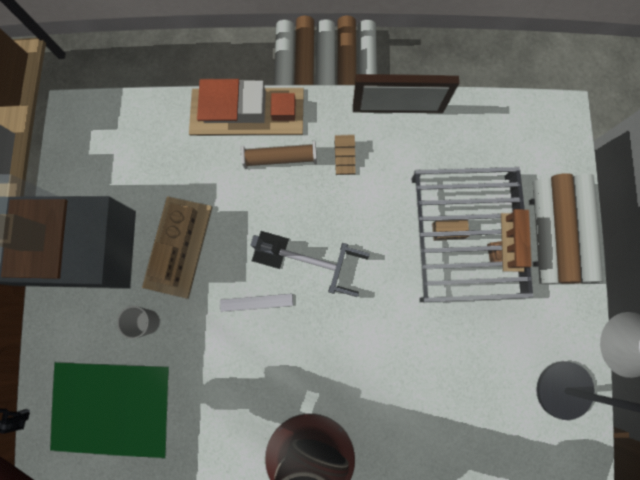

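```bash
python3 - <<'E'
from h import *
t=cv2.imread("pics/top0.png");s=cv2.imread("pics/scene0.png")
r=lambda a,f:cv2.resize(a,None,fx=f,fy=f,interpolation=cv2.INTER_CUBIC)
A=r(t[190:310,130:390],3); B=r(t[160:310,405:545],3)
C=np.zeros((600,800,3),np.uint8); C[:233,:780//1]=0
A=r(t[190:310,140:380],10/3.)  # 800x400
cv2.imwrite("pics/c1.png",A)
B=r(t[160:310,405:545],4) #560x600
cv2.imwrite("pics/c2.png",B)
for n in("top","scene"):
    d=np.load(n+"0.npz")["de"]; P=cloud(n,d); np.save(n+"P.npy",P)
P=np.load("topP.npy")
print("valid",(np.load("top0.npz")["de"]>0).mean())
for u,v in [(350,380),(300,350),(265,240),(275,245),(345,265),(350,290),(172,212),(180,225),(185,260),(450,228),(420,240),(515,240)]: print(u,v,P[v,u].round(1))
E
```

```text
valid 0.99607421875
350 380 [185.3 -95.7  -4.1]
300 350 [256.2  25.9   3.7]
265 240 [525.  117.9   5.2]
275 245 [497.9  81.3 105.2]
345 265 [ 4.646e+02 -8.250e+01 -2.000e-01]
350 290 [400.5 -93.1  41. ]
172 212 [583.9 341.7  59.4]
180 225 [551.9 320.   58.5]
185 260 [471.2 315.2  17. ]
450 228 [ 552.  -336.6   43.1]
420 240 [ 518.2 -257.9   66.7]
515 240 [ 508.8 -460.7  134.9]
```

View pics/c1.png

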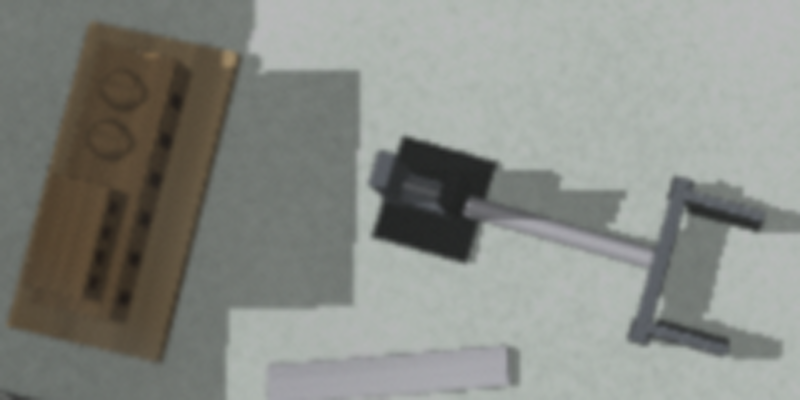

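View pics/c2.png

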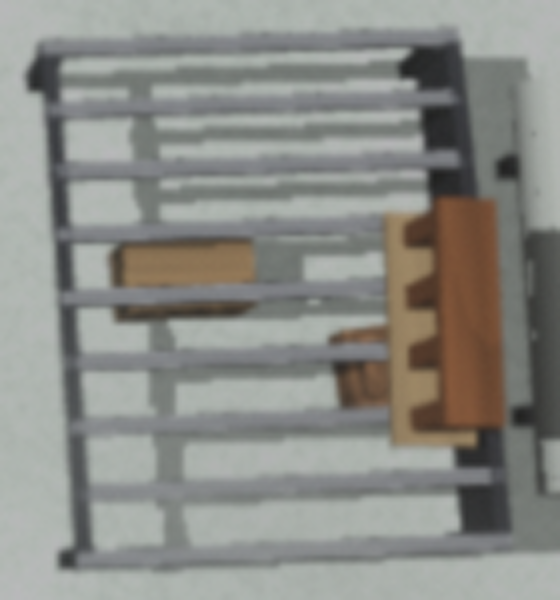

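```bash
cat >> h.py <<'E'
def sel(P,x,y,z):
    m=(P[...,0]>x[0])&(P[...,0]<x[1])&(P[...,1]>y[0])&(P[...,1]<y[1])&(P[...,2]>z[0])&(P[...,2]<z[1])
    return P[m]
def rect(q):
    c,s,a=cv2.minAreaRect(q[:,:2].astype(np.float32)); return np.round(c,1),np.round(s,1),round(a,1),len(q),q[:,2].mean().round(1)
E
python3 - <<'E'
from h import *
for n in("top","scene"):
    P=np.load(n+"P.npy");print(n)
    for k,b in dict(table=((250,350),(-200,0),(-30,30)),foot=((440,560),(50,170),(2,14)),plates=((440,560),(40,170),(92,125)),bar_jaw=((360,540),(-150,-30),(28,50)),studs=((500,640),(280,400),(68,90)),storey=((380,640),(250,420),(95,115)),lower=((380,640),(250,420),(50,66)),
      block=((500,600),(-420,-270),(36,50)),riser=((300,720),(-550,-230),(64,78)),house=((420,530),(-470,-380),(34,50)),scale=((330,460),(0,250),(4,16)),cup=((250,420),(300,480),(90,110))).items():
        q=sel(P,*b); print(k,rect(q) if len(q)>3 else None)
P=np.load("topP.npy");
q=sel(P,(500,600),(-420,-270),(36,50));print(np.percentile(q,[1,5,50,95,99],axis=0).round(1))
q=sel(P,(440,560),(40,170),(92,125))
print(q.round()[:60:3])
E
```

```text
top
table (array([ 299.4, -100.1]), array([ 99.3, 200.1]), 0.3, 3394, np.float64(-0.6))
foot (array([499.4, 110. ]), array([118.7, 120. ]), 0.4, 758, np.float64(5.2))
plates (array([501.7, 106.6]), array([63. , 26.3]), 74.6, 147, np.float64(104.1))
bar_jaw (array([451.4, -77.2]), array([100.3, 124.5]), 74.9, 590, np.float64(37.2))
studs (array([551.9, 328.6]), array([35.1, 65. ]), 81.9, 249, np.float64(75.7))
storey (array([460.7, 350.1]), array([47.6, 79.6]), 77.2, 676, np.float64(103.0))
lower (array([506.8, 340. ]), array([ 62.9, 195.8]), 78.2, 1070, np.float64(59.0))
block (array([ 551.8, -342.3]), array([44. , 83.5]), 2.6, 438, np.float64(43.2))
riser (array([ 537.2, -386.3]), array([321.2, 264.2]), 2.6, 4953, np.float64(69.8))
house (array([ 499.4, -453.5]), array([40.7, 17.1]), 1.3, 75, np.float64(40.7))
scale (array([395.8, 124.6]), array([128.1, 247.2]), 0.8, 918, np.float64(7.3))
cup (array([350.2, 399.3]), array([125.8, 139.1]), 90.0, 277, np.float64(98.1))
scene
table (array([ 300.1, -100. ]), array([199.8,  99.8]), 89.9, 2115, np.float64(1.9))
foot (array([500., 110.]), 
[... 650 characters left out ...]
-458.4]), array([41.7, 29.4]), 8.2, 88, np.float64(41.9))
scale (array([395. , 124.9]), array([248.2, 129.8]), 89.9, 1210, np.float64(8.0))
cup (array([348.8, 396.9]), array([140.1, 123. ]), 0.5, 407, np.float64(98.4))
[[ 529.5 -381.6   36.7]
 [ 531.1 -378.5   39.3]
 [ 556.9 -339.6   43.3]
 [ 571.7 -304.3   46.8]
 [ 572.9 -300.9   48.3]]
[[521. 133. 106.]
 [518. 132. 106.]
 [519. 126. 104.]
 [516. 135. 103.]
 [516. 128. 105.]
 [516. 121. 106.]
 [514. 133. 104.]
 [514. 126. 103.]
 [516. 120.  92.]
 [512. 131. 101.]
 [512. 123. 104.]
 [509. 132. 104.]
 [509. 125. 106.]
 [506. 136. 108.]
 [507. 130. 105.]
 [507. 123. 106.]
 [507.  79. 104.]
 [504. 132. 108.]
 [505. 125. 104.]
 [505.  81. 106.]]
```

```bash
cat >> h.py <<'E'
from scipy.spatial.transform import Rotation as Ro
def plan(p,ydeg):
    s=monitor.get_state();R=Ro.from_rotvec(s["tcp_rot"]).as_matrix();c=np.array(s["position"])
    print("t",round(s["time_s"],2),"pos",c.round(1),"yaw_y",np.degrees(np.arctan2(R[1,1],R[0,1])).round(1),"x",R[:,0].round(3),"F",np.round(s["contact_force"],1),"w",round(s["width"]*85.4,1),"q6",round(s["joint_pos"][5],2))
    for k in (0,180):
        a=np.radians(ydeg+k);x=np.array([0,0,-1.]);y=np.array([np.cos(a),np.sin(a),0]);T=np.c_[x,y,np.cross(x,y)]
        print(k,"turn",Ro.from_matrix(R.T@T).as_rotvec().round(3),"then shift",(T.T@(np.array(p)-c)).round(1))
E
python3 - <<'E'
from h import *
plan((501.6,106.4,180),74.6)
E
```

```text
t 0.1 pos [138.5 608.9 230.2] yaw_y 77.2 x [-0.001 -0.002 -1.   ] F [ 0.1  0.1 -0.4] w 85.8 q6 -0.12
0 turn [ 0.045 -0.     0.002] then shift [  50.2 -388.   483.5]
180 turn [-3.097e+00 -3.000e-03 -0.000e+00] then shift [  50.2  388.  -483.5]
```

Call:
{"op": "play_rows", "data": {"commands": [[[0,-24,30],[0.045,0,0],85],[[0,-24,30],[0,0,0],85],[[0,-24,30],[0,0,0],85],[[0,-24,30],[0,0,0],85],[[0,-24,30],[0,0,0],85],[[0,-24,30],[0,0,0],85],[[0,-24,30],[0,0,0],85],[[0,-24,30],[0,0,0],85]], "force": 40}}

```text
time_s: 0.9
position: [320.9, 360.1, 230.8]
tcp_rot: [0.21, 1.561, -0.211]
contact_force: [0.7, 0.1, -0.3]
width: 0.996
```

Call:
{"op": "play_rows", "data": {"commands": [[[5,-24,30],[0,0,0],85],[[5,-24,30],[0,0,0],85],[[5,-24,30],[0,0,0],85],[[5,-24,30],[0,0,0],85],[[5,-24,30],[0,0,0],85],[[5,-24,30],[0,0,0],85],[[5,-24,30],[0,0,0],85],[[0,0,0],[0,0,0],85]]}}

```text
time_s: 1.7
position: [479.4, 140.7, 195.0]
tcp_rot: [0.214, 1.562, -0.216]
contact_force: [-0.3, 0.7, -0.2]
width: 0.997
```

```bash
python3 - <<'E'
from h import *
plan((501.6,106.4,56),74.6)
E
```

```text
t 1.7 pos [479.4 140.7 195. ] yaw_y 74.3 x [-0.002 -0.001 -1.   ] F [-0.3  0.7 -0.2] w 85.2 q6 -1.16
0 turn [-0.005 -0.001  0.002] then shift [139.  -27.1  30.5]
180 turn [3.137e+00 3.000e-03 2.000e-03] then shift [139.   27.1 -30.5]
```

Call:
{"op": "play_rows", "data": {"commands": [[[0,-13.5,15],[0,0,0],85],[[0,-13.5,15.5],[0,0,0],85],[[30,0,0],[0,0,0],85],[[30,0,0],[0,0,0],85],[[0,0,0],[0,0,0],85]]}}

```text
time_s: 2.2
position: [496.7, 109.9, 131.3]
tcp_rot: [0.21, 1.57, -0.213]
contact_force: [-0.9, 0.1, -0.4]
width: 0.994
```

```bash
python3 - <<'E'
from h import *
plan((501.6,106.4,56),74.6)
for n in("top","scene"):
    im,d=grab(n,n+"1"); P=cloud(n,d)
    print(n,"bar",rect(sel(P,(360,540),(-150,-30),(28,50))))
s=cv2.imread("pics/scene1.png");cv2.imwrite("pics/c3.png",cv2.resize(s[150:350,280:480],None,fx=3,fy=3,interpolation=2))
E
```

```text
t 2.2 pos [496.7 109.9 131.3] yaw_y 74.6 x [-0.01 -0.   -1.  ] F [-0.9  0.1 -0.4] w 84.9 q6 -1.23
0 turn [ 0.    -0.009  0.003] then shift [75.3 -2.1  5.7]
180 turn [-3.141 -0.005 -0.015] then shift [75.3  2.1 -5.7]
top bar (array([450.8, -77.8]), array([ 98.9, 123.6]), 74.9, 591, np.float64(37.3))
scene bar (array([450.4, -78.4]), array([ 99.4, 125.3]), 75.4, 634, np.float64(38.0))
```

View pics/c3.png

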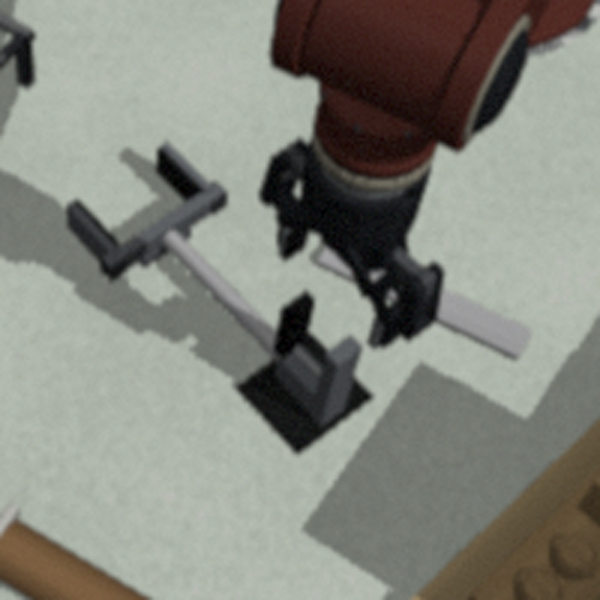

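Call:
{"op": "play_rows", "data": {"commands": [[[0,0,0],[0,0,0],85]]}}

```text
time_s: 2.4
position: [501.5, 110.2, 138.2]
tcp_rot: [0.211, 1.558, -0.21]
contact_force: [0.6, 0.5, -0.1]
width: 0.995
```

```bash
python3 - <<'E'
from h import *
plan((501.6,106.4,56),74.6)
E
```

```text
t 2.4 pos [501.5 110.2 138.2] yaw_y 74.6 x [ 0.003  0.    -1.   ] F [ 0.6  0.5 -0.1] w 85.0 q6 -1.23
0 turn [ 0.001  0.003 -0.001] then shift [82.2 -3.6  1.1]
180 turn [-3.141e+00  1.000e-03  4.000e-03] then shift [82.2  3.6 -1.1]
```

Call:
{"op": "play_rows", "data": {"commands": [[[10,-3.6,1],[0,0,0],85],[[20,0,0],[0,0,0],85],[[20,0,0],[0,0,0],85],[[20,0,0],[0,0,0],85],[[12,0,0],[0,0,0],85],[[0,0,0],[0,0,0],85],[[0,0,0],[0,0,0],85]]}}

```text
time_s: 3.1
position: [501.1, 106.0, 54.9]
tcp_rot: [0.211, 1.56, -0.211]
contact_force: [-0.1, -0.6, 0.5]
width: 0.993
```

Call:
{"op": "play_rows", "data": {"commands": [[[0,0,0],[0,0,0],65],[[0,0,0],[0,0,0],60],[[0,0,0],[0,0,0],54],[[0,0,0],[0,0,0],54],[[0,0,0],[0,0,0],54]]}}

```text
time_s: 3.6
position: [503.2, 107.8, 57.5]
tcp_rot: [0.215, 1.555, -0.208]
contact_force: [1.5, 7.0, 6.8]
width: 0.631
```

```bash
python3 - <<'E'
from h import *
plan((501.6,106.4,56),74.6)
for n in("top","scene"):
    im,d=grab(n,n+"2"); P=cloud(n,d)
    print(n,"bar",rect(sel(P,(360,540),(-150,-30),(28,50))))
E
```

```text
t 3.6 pos [503.2 107.8  57.5] yaw_y 74.6 x [ 0.006  0.004 -1.   ] F [1.5 7.  6.8] w 53.9 q6 -1.24
0 turn [-0.     0.005 -0.005] then shift [ 1.5 -1.7 -1.1]
180 turn [ 3.141 -0.008 -0.008] then shift [1.5 1.7 1.1]
top bar (array([451.4, -78.8]), array([103.1, 123.8]), 74.7, 599, np.float64(37.0))
scene bar (array([450.5, -78.5]), array([103.5, 123.7]), 72.0, 634, np.float64(38.0))
```

Call:
{"op": "play_rows", "data": {"commands": [[[-3,0,0],[0,0,0],54],[[-3,0,0],[0,0,0],54],[[0,0,0],[0,0,0],54],[[0,0,0],[0,0,0],54]]}}

```text
time_s: 4.1
position: [499.9, 105.8, 59.6]
tcp_rot: [0.211, 1.562, -0.211]
contact_force: [-0.2, -0.1, -4.4]
width: 0.63
```

```bash
python3 - <<'E'
from h import *
plan((501.6,106.4,56),74.6)
for n in("top","scene"):
    im,d=grab(n,n+"3"); P=cloud(n,d)
    q=sel(P,(360,540),(-150,-30),(28,60));print(n,"bar",rect(q),np.percentile(q[:,2],[50,90,97]))
E
```

```text
t 4.1 pos [499.9 105.8  59.6] yaw_y 74.6 x [-0.001 -0.    -1.   ] F [-0.2 -0.1 -4.4] w 53.8 q6 -1.24
0 turn [-0.    -0.001  0.   ] then shift [3.6 1.  1.5]
180 turn [3.141e+00 1.000e-03 2.000e-03] then shift [ 3.6 -1.  -1.5]
top bar (array([448.2, -79.8]), array([105.5, 123.4]), 74.7, 615, np.float64(38.9)) [39.69467039 43.14634649 45.01087041]
scene bar (array([448.1, -81.1]), array([106.2, 123.4]), 72.8, 679, np.float64(39.4)) [41.02149029 44.64729729 45.89927362]
```

Call:
{"op": "play_rows", "data": {"commands": [[[-4,0,0],[-0.05,0,0],54],[[0,0,0],[-0.1,0,0],54],[[0,0,0],[-0.1,0,0],54],[[0,0,0],[-0.062,0,0],54],[[0,0,0],[0,0,0],54],[[0,0,0],[0,0,0],54]]}}

```text
time_s: 4.8
position: [500.3, 105.9, 64.0]
tcp_rot: [-0.033, 1.571, 0.033]
contact_force: [-0.9, 0.1, -3.7]
width: 0.632
```

```bash
python3 - <<'E'
from h import *
plan((536.7,7.4,64),92.5)
E
```

```text
t 4.8 pos [500.3 105.9  64. ] yaw_y 92.4 x [-0.001 -0.    -1.   ] F [-0.9  0.1 -3.7] w 54.0 q6 -1.55
0 turn [-0.002 -0.001  0.   ] then shift [   0.  -100.    32.1]
180 turn [3.14e+00 0.00e+00 1.00e-03] then shift [  0.  100.  -32.1]
```

Call:
{"op": "play_rows", "data": {"commands": [[[0,-14,5],[0,0,0],54],[[0,-15,5],[0,0,0],54],[[0,-15,5],[0,0,0],54],[[0,-15,5],[0,0,0],54],[[0,-15,5],[0,0,0],54],[[0,-14,4],[0,0,0],54],[[0,-12,3],[0,0,0],54],[[0,0,0],[0,0,0],54]]}}

```text
time_s: 5.6
position: [537.5, 5.8, 64.5]
tcp_rot: [-0.033, 1.57, 0.032]
contact_force: [0.8, 0.9, -4.6]
width: 0.629
```

```bash
python3 - <<'E'
from h import *
plan((536.7,7.4,64),92.5)
for n in("top","scene"):
    im,d=grab(n,n+"4"); P=cloud(n,d)
    q=sel(P,(440,650),(-250,-150),(30,60));print(n,"bar",rect(q),np.percentile(q[:,2],[50,90,97]))
    print("block",rect(sel(P,(500,600),(-420,-270),(36,50))))
s=cv2.imread("pics/top4.png");cv2.imwrite("pics/c4.png",cv2.resize(s[150:320,290:550],None,fx=3,fy=3,interpolation=2))
E
```

```text
t 5.6 pos [537.5   5.8  64.5] yaw_y 92.4 x [ 0. -0. -1.] F [ 0.8  0.9 -4.6] w 53.7 q6 -1.74
0 turn [-0.002  0.     0.   ] then shift [ 0.5  1.6 -0.7]
180 turn [ 3.139e+00  1.000e-03 -1.000e-03] then shift [ 0.5 -1.6  0.7]
top bar (array([ 544.7, -195. ]), array([123.5,  88.2]), 2.5, 623, np.float64(43.0)) [43.76683777 47.26428769 49.03026067]
block (array([ 551.3, -341.1]), array([43.9, 82.9]), 2.2, 444, np.float64(43.3))
scene bar (array([ 544.2, -195.2]), array([125.,  89.]), 3.4, 698, np.float64(43.1)) [44.97663327 48.78793477 50.18077683]
block (array([ 551.6, -342.4]), array([45.8, 82.4]), 3.2, 354, np.float64(44.9))
```

View pics/c4.png

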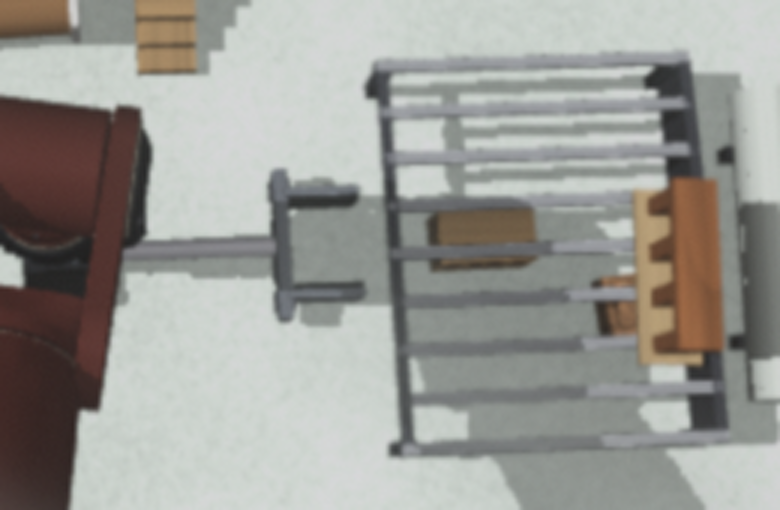

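Call:
{"op": "play_rows", "data": {"commands": [[[4,0,0.5],[0,0,0],54],[[0,-14,0],[0,0,0],54],[[0,-16,0],[0,0,0],54],[[0,-16,0],[0,0,0],54],[[0,-16,0],[0,0,0],54],[[0,-16,0],[0,0,0],54],[[0,-14,0],[0,0,0],54],[[0,-6,0],[0,0,0],54]]}}

```text
time_s: 6.5
position: [541.7, -92.3, 60.4]
tcp_rot: [-0.033, 1.57, 0.032]
contact_force: [-0.1, 1.0, -4.0]
width: 0.636
```

```bash
python3 - <<'E'
from h import *
plan((541,-91,60),92.5)
for n in("top","scene"):
    im,d=grab(n,n+"5"); P=cloud(n,d)
    print("block",rect(sel(P,(528,574),(-420,-270),(36,50))))
s=cv2.imread("pics/top5.png");cv2.imwrite("pics/c5.png",cv2.resize(s[150:320,290:550],None,fx=3,fy=3,interpolation=2))
E
```

```text
t 6.5 pos [541.7 -92.3  60.4] yaw_y 92.4 x [ 0. -0. -1.] F [-0.1  1.  -4. ] w 54.3 q6 -1.92
0 turn [-0.002  0.     0.   ] then shift [ 0.4  1.3 -0.6]
180 turn [ 3.139  0.    -0.   ] then shift [ 0.4 -1.3  0.6]
block (array([ 550.8, -327.9]), array([ 43.1, 109.6]), 0.3, 459, np.float64(43.0))
block (array([ 550.9, -327.4]), array([ 44.7, 114.6]), 1.2, 336, np.float64(45.2))
```

View pics/c5.png

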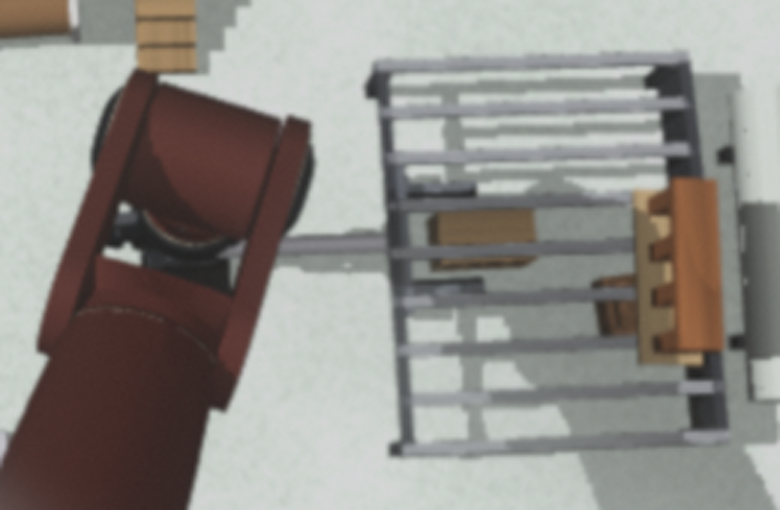

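Call:
{"op": "play_rows", "data": {"commands": [[[0,0,0],[0,0,0],50],[[0,0,0],[0,0,0],46],[[0,0,0],[0,0,0],42],[[0,0,0],[0,0,0],36],[[0,0,0],[0,0,0],36],[[0,0,0],[0,0,0],36],[[0,0,0],[0,0,0],36]], "force": 45}}

```text
time_s: 7.3
position: [542.2, -89.9, 61.2]
tcp_rot: [-0.034, 1.569, 0.035]
contact_force: [-0.9, 6.4, 2.0]
width: 0.488
```

```bash
python3 - <<'E'
from h import *
plan((541,-91,60),92.5)
for n in("top","scene"):
    im,d=grab(n,n+"6"); P=cloud(n,d)
    print("block",rect(sel(P,(532,572),(-420,-330),(36,50))))
E
```

```text
t 7.3 pos [542.2 -89.9  61.2] yaw_y 92.5 x [ 0.001  0.    -1.   ] F [-0.9  6.4  2. ] w 41.6 q6 -1.91
0 turn [ 0.     0.001 -0.   ] then shift [ 1.2 -1.1 -1.3]
180 turn [-3.141e+00  0.000e+00  2.000e-03] then shift [1.2 1.1 1.3]
block (array([ 552. , -356.1]), array([51.6, 39.8]), 89.8, 247, np.float64(43.4))
block (array([ 552. , -357.4]), array([54.5, 39.8]), 89.8, 171, np.float64(45.8))
```

Call:
{"op": "play_rows", "data": {"commands": [[[-2,0,0],[0,0,0],36],[[-1,3,0],[0,0,0],36],[[0,6,0],[0,0,0],36],[[0,10,0],[0,0,0],36],[[0,12,0],[0,0,0],36],[[0,12,0],[0,0,0],36],[[0,8,0],[0,0,0],36],[[0,0,0],[0,0,0],36]]}}

```text
time_s: 8.2
position: [539.1, -37.8, 63.2]
tcp_rot: [-0.035, 1.571, 0.036]
contact_force: [-0.6, -0.1, -4.7]
width: 0.479
```

```bash
python3 - <<'E'
from h import *
plan((541,-91,60),92.5)
for n in("top","scene"):
    im,d=grab(n,n+"7"); P=cloud(n,d)
    q=sel(P,(531,567),(-400,-240),(32,56));print("block",rect(q))
s=cv2.imread("pics/top7.png");cv2.imwrite("pics/c7.png",cv2.resize(s[150:320,290:550],None,fx=3,fy=3,interpolation=2))
E
```

```text
t 8.2 pos [539.1 -37.8  63.2] yaw_y 92.6 x [-0.     0.001 -1.   ] F [-0.6 -0.1 -4.7] w 40.9 q6 -1.82
0 turn [ 0.001 -0.    -0.001] then shift [  3.2 -53.3  -0.4]
180 turn [-3.14e+00  1.00e-03 -1.00e-03] then shift [ 3.2 53.3  0.4]
block (array([ 549.1, -290.3]), array([35.3, 79.7]), 0.3, 313, np.float64(43.4))
block (array([ 549. , -291.4]), array([84.2, 35.8]), 89.9, 248, np.float64(45.6))
```

View pics/c7.png

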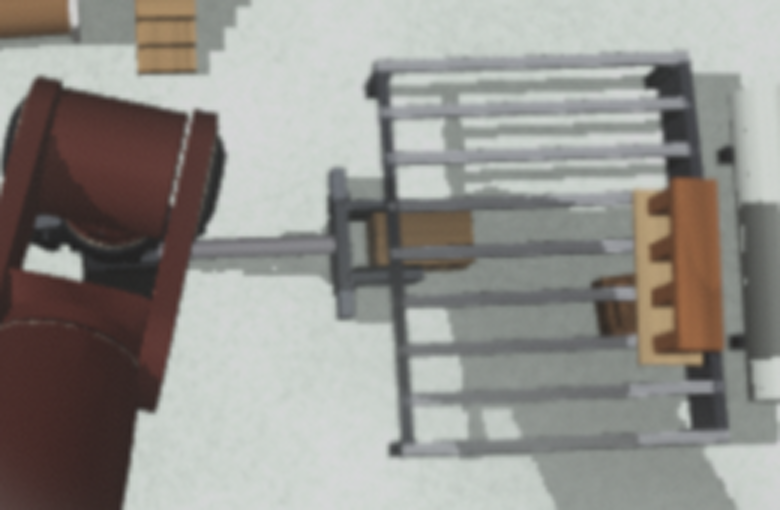

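Call:
{"op": "play_rows", "data": {"commands": [[[0,8,0],[0,0,0],36],[[0,16,0],[0,0,0],36],[[0,20,0],[0,0,0],36],[[0,24,0],[0,0,0],36],[[0,24,0],[0,0,0],36],[[0,20,0],[0,0,0],36],[[0,14,0],[0,0,0],36],[[0,6,0],[0,0,0],36]]}}

```text
time_s: 9.1
position: [533.4, 94.0, 63.3]
tcp_rot: [-0.035, 1.571, 0.035]
contact_force: [-0.1, -1.2, -5.6]
width: 0.481
```

Call:
{"op": "play_rows", "data": {"commands": [[[1,0,0],[0,0,0],36],[[0,0,0],[0,0,0],46],[[0,0,0],[0,0,0],51],[[0,0,0],[0,0,0],54],[[0,0,0],[0,0,0],54],[[0,0,0],[0,0,0],54]]}}

```text
time_s: 9.7
position: [533.7, 92.1, 62.3]
tcp_rot: [-0.034, 1.571, 0.033]
contact_force: [-0.2, -0.7, -5.2]
width: 0.634
```

```bash
python3 - <<'E'
from h import *
plan((541,-91,60),92.5)
for n in("top","scene"):
    im,d=grab(n,n+"8"); P=cloud(n,d)
    print("bar",rect(sel(P,(440,650),(-250,-60),(30,56))))
    print("block",rect(sel(P,(520,570),(-240,-125),(35,54))))
s=cv2.imread("pics/top8.png");cv2.imwrite("pics/c8.png",cv2.resize(s[150:320,290:550],None,fx=3,fy=3,interpolation=2))
E
```

```text
t 9.7 pos [533.7  92.1  62.3] yaw_y 92.4 x [ 0. -0. -1.] F [-0.2 -0.7 -5.2] w 54.2 q6 -1.58
0 turn [-0.001  0.     0.   ] then shift [   2.3 -183.2   -0.7]
180 turn [ 3.141  0.    -0.   ] then shift [  2.3 183.2   0.7]
bar (array([ 531.1, -129.4]), array([137.7, 120.2]), 75.1, 1225, np.float64(41.8))
block (array([ 544.5, -162.4]), array([45.1, 73.1]), 2.7, 555, np.float64(43.1))
bar (array([ 552.8, -128.1]), array([119.9, 139.3]), 17.3, 1300, np.float64(42.9))
block (array([ 544. , -162.2]), array([46.2, 75.1]), 1.3, 501, np.float64(45.4))
```

View pics/c8.png

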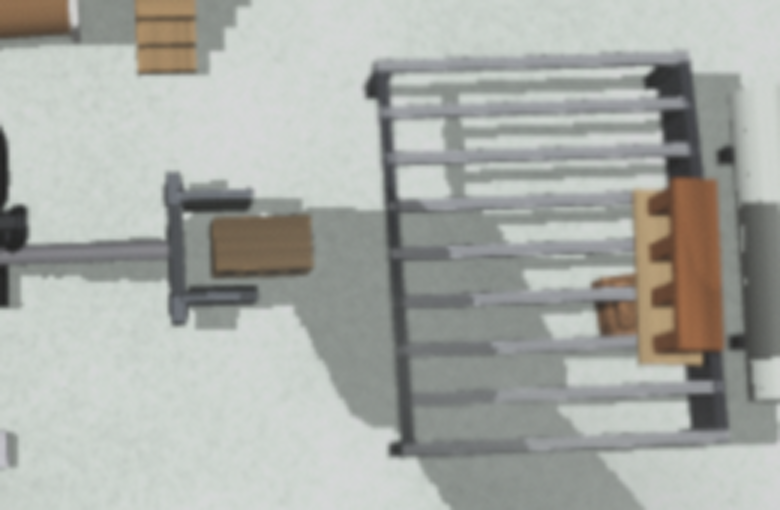

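Call:
{"op": "play_rows", "data": {"commands": [[[0,6,0],[0,0,0],54],[[0,14,0],[0,0,0],54],[[0,18,0],[0,0,0],54],[[0,18,0],[0,0,0],54],[[0,14,0],[0,0,0],54],[[0,6,0],[0,0,0],54],[[0,0,0],[0,0,0],54],[[2,0,0],[0,0,0],54]]}}

```text
time_s: 10.6
position: [530.6, 168.3, 60.5]
tcp_rot: [-0.034, 1.57, 0.034]
contact_force: [0.4, -0.0, -5.4]
width: 0.629
```

Call:
{"op": "play_rows", "data": {"commands": [[[1,0,0],[0,0,0],54],[[0,0,0],[0,0,0],54],[[0,0,0],[0,0,0],54]]}}

```text
time_s: 10.9
position: [530.4, 167.9, 59.2]
tcp_rot: [-0.033, 1.571, 0.033]
contact_force: [0.2, -0.3, -5.5]
width: 0.635
```

Call:
{"op": "play_rows", "data": {"commands": [[[1,0,0],[0,0,0],54],[[0,0,0],[0,0,0],54],[[0,0,0],[0,0,0],54]]}}

```text
time_s: 11.2
position: [530.5, 168.2, 58.4]
tcp_rot: [-0.034, 1.57, 0.034]
contact_force: [-0.1, -1.1, -4.4]
width: 0.635
```

Call:
{"op": "play_rows", "data": {"commands": [[[1,0,0],[0,0,0],54],[[0,0,0],[0,0,0],54],[[0,0,0],[0,0,0],54]]}}

```text
time_s: 11.5
position: [530.7, 168.4, 58.1]
tcp_rot: [-0.034, 1.57, 0.034]
contact_force: [-3.7, -0.1, 3.0]
width: 0.636
```

Call:
{"op": "play_rows", "data": {"commands": [[[1,0,0],[0,0,0],54],[[0,0,0],[0,0,0],54],[[0,0,0],[0,0,0],54]]}}

```text
time_s: 11.8
position: [530.7, 168.4, 58.0]
tcp_rot: [-0.034, 1.57, 0.034]
contact_force: [-5.5, -0.9, 8.0]
width: 0.63
```

Call:
{"op": "play_rows", "data": {"commands": [[[-1,0,0],[0,0,0],58],[[0,0,0],[0,0,0],64],[[0,0,0],[0,0,0],72],[[0,0,0],[0,0,0],85],[[0,0,0],[0,0,0],85],[[0,0,0],[0,0,0],85]]}}

```text
time_s: 12.4
position: [530.6, 168.4, 57.4]
tcp_rot: [-0.034, 1.57, 0.034]
contact_force: [0.6, 0.2, -0.3]
width: 0.995
```

```bash
python3 - <<'E'
from h import *
plan((544.3,-162.3,140),2.4)
for n in("top","scene"):
    im,d=grab(n,n+"9"); P=cloud(n,d)
    print("bar",rect(sel(P,(440,650),(-90,30),(34,48))))
    print("block",rect(sel(P,(500,600),(-240,-110),(35,54))))
E
```

```text
t 12.4 pos [530.6 168.4  57.4] yaw_y 92.5 x [ 0.  0. -1.] F [ 0.6  0.2 -0.3] w 84.9 q6 -1.44
0 turn [ 1.572  0.    -0.   ] then shift [-8.26e+01 -2.00e-01  3.31e+02]
180 turn [-1.569  0.     0.   ] then shift [-8.26e+01  2.00e-01 -3.31e+02]
bar (array([538.6, -26.3]), array([122.3,  90.2]), 3.0, 476, np.float64(38.5))
block (array([ 544.7, -159.4]), array([44.9, 81. ]), 2.4, 610, np.float64(43.1))
bar (array([537.5, -22. ]), array([125.4, 102.4]), 2.5, 567, np.float64(40.1))
block (array([ 544.5, -158.6]), array([46.7, 81.6]), 2.6, 572, np.float64(45.1))
```

Call:
{"op": "play_rows", "data": {"commands": [[[-10,0,0],[0,0,0],85],[[-30,0,0],[0,0,0],85],[[-30,0,0],[0,0,0],85],[[-30,0,0],[0.14,0,0],85],[[0,0,0],[0.145,0,0],85],[[0,0,0],[0.145,0,0],85],[[0,0,0],[0.145,0,0],85],[[0,0,0],[0.145,0,0],85]]}}

```text
time_s: 13.3
position: [530.6, 168.4, 158.4]
tcp_rot: [0.535, 1.503, -0.534]
contact_force: [0.3, 0.1, -0.3]
width: 0.992
```

Call:
{"op": "play_rows", "data": {"commands": [[[0,0,0],[0.145,0,0],85],[[0,0,0],[0.145,0,0],85],[[0,0,0],[0.145,0,0],85],[[0,0,0],[0.145,0,0],85],[[0,0,0],[0.145,0,0],85],[[0,0,0],[0.127,0,0],85],[[0,0,20],[0,0,0],85],[[0,0,40],[0,0,0],85]]}}

```text
time_s: 14.1
position: [533.0, 109.4, 158.3]
tcp_rot: [1.177, 1.23, -1.174]
contact_force: [0.4, -0.6, -0.2]
width: 0.998
```

Call:
{"op": "play_rows", "data": {"commands": [[[0,0,45],[0,0,0],85],[[0,0,45],[0,0,0],85],[[0,0,45],[0,0,0],85],[[0,0,45],[0,0,0],85],[[0,0,40],[0,0,0],85],[[0,0,30],[0,0,0],85],[[0,0,10],[0,0,0],85],[[0,0,0],[0,0,0],85]]}}

```text
time_s: 14.9
position: [543.9, -152.3, 157.9]
tcp_rot: [1.18, 1.227, -1.179]
contact_force: [-0.3, 0.0, -0.1]
width: 0.996
```

```bash
python3 - <<'E'
from h import *
plan((544.6,-159,15),2.5)
E
```

```text
t 14.9 pos [ 543.9 -152.3  157.9] yaw_y 2.3 x [ 0.001  0.    -1.   ] F [-0.3  0.  -0.1] w 85.0 q6 -0.44
0 turn [-0.004 -0.    -0.001] then shift [142.9   0.4   6.7]
180 turn [ 3.138e+00 -1.000e-03  0.000e+00] then shift [142.9  -0.4  -6.7]
```

Call:
{"op": "play_rows", "data": {"commands": [[[30,0,6.5],[0,0,0],85],[[35,0,0],[0,0,0],85],[[35,0,0],[0,0,0],85],[[25,0,0],[0,0,0],85],[[15,0,0],[0,0,0],85],[[8,0,0],[0,0,0],85],[[0,0,0],[0,0,0],85],[[0,0,0],[0,0,0],60]]}}

```text
time_s: 15.7
position: [545.2, -158.0, 10.8]
tcp_rot: [1.178, 1.227, -1.177]
contact_force: [0.6, -0.2, 0.7]
width: 0.853
```

Call:
{"op": "play_rows", "data": {"commands": [[[0,0,0],[0,0,0],46],[[0,0,0],[0,0,0],38],[[0,0,0],[0,0,0],38],[[0,0,0],[0,0,0],38],[[0,0,0],[0,0,0],38]], "force": 50}}

```text
time_s: 16.2
position: [545.3, -158.4, 10.9]
tcp_rot: [1.179, 1.226, -1.177]
contact_force: [0.7, -0.3, 6.6]
width: 0.508
```

Call:
{"op": "play_rows", "data": {"commands": [[[-5,0,0],[0,0,0],38],[[-25,0,0],[0,0,0],38],[[-40,0,0],[0,0,0],38],[[-40,0,0],[0,0,0],38],[[-30,0,0],[0,0,0],38],[[-10,0,0],[0,0,0],38],[[0,0,0],[0,0,0],38]]}}

```text
time_s: 16.9
position: [544.7, -158.2, 160.5]
tcp_rot: [1.179, 1.226, -1.177]
contact_force: [0.6, -0.3, -1.8]
width: 0.509
```

```bash
python3 - <<'E'
from h import *
plan((550,330,160),77.7)
for n in("top","scene"):
    im,d=grab(n,n+"10"); P=cloud(n,d)
    # seat refine
    s=sel(P,(380,640),(250,420),(96,112)); l=sel(P,(380,640),(250,420),(50,66)); print(rect(s),rect(l))
    # studs: top z 70..84 excluding storey side
    u=np.array([np.cos(np.radians(-12)),np.sin(np.radians(-12))]); q=sel(P,(500,640),(280,400),(71,86)); c0=np.array([550,330.]); a=(q[:,:2]-c0)@u; b=(q[:,:2]-c0)@np.array([-u[1],u[0]])
    m=np.abs(a)<36
    for mm in (m&(a<0),m&(a>0)): print(q[mm].mean(0).round(1), a[mm].min().round(1),a[mm].max().round(1),b[mm].min().round(1),b[mm].max().round(1),mm.sum())
E
```

```text
t 16.9 pos [ 544.7 -158.2  160.5] yaw_y 2.4 x [ 0.002 -0.001 -1.   ] F [ 0.6 -0.3 -1.8] w 43.5 q6 -0.46
0 turn [-1.314e+00  2.000e-03 -1.000e-03] then shift [  0.5 478.1 -98.8]
180 turn [ 1.827e+00 -1.000e-03 -3.000e-03] then shift [   0.5 -478.1   98.8]
(array([460.5, 349.1]), array([48.8, 78.7]), 78.8, 666, np.float64(103.1)) (array([507.2, 340. ]), array([ 63.2, 196.1]), 78.2, 1072, np.float64(59.1))
[533.5 333.3  76.2] -30.6 -3.4 -16.0 16.3 111
[570.1 324.9  76.2] 6.7 34.3 -16.7 15.7 113
(array([459.4, 350. ]), array([44.3, 82.7]), 78.1, 827, np.float64(105.1)) (array([505.1, 340.2]), array([ 60.5, 198.7]), 78.0, 1358, np.float64(61.2))
[535.  334.3  77.7] -32.3 -2.2 -16.4 17.9 174
[571.6 326.6  77.9] 6.6 33.5 -15.9 17.7 179
```

Call:
{"op": "play_rows", "data": {"commands": [[[0,0,0],[-0.14,0,0],38],[[0,0,0],[-0.147,0,0],38],[[0,0,0],[-0.147,0,0],38],[[0,0,0],[-0.147,0,0],38],[[0,0,0],[-0.147,0,0],38],[[0,0,0],[-0.147,0,0],38],[[0,0,0],[-0.147,0,0],38],[[0,0,0],[-0.147,0,0],38]]}}

```text
time_s: 17.8
position: [542.4, -157.2, 155.7]
tcp_rot: [0.279, 1.559, -0.277]
contact_force: [0.6, 0.9, -1.3]
width: 0.507
```

Call:
{"op": "play_rows", "data": {"commands": [[[0,0,0],[-0.145,0,0],38],[[0,25,-5],[0,0,0],38],[[0,40,-8],[0,0,0],38],[[0,44,-9],[0,0,0],38],[[0,44,-9],[0,0,0],38],[[0,44,-9],[0,0,0],38],[[0,44,-9],[0,0,0],38],[[0,44,-9],[0,0,0],38]]}}

```text
time_s: 18.6
position: [546.2, 134.5, 155.9]
tcp_rot: [0.168, 1.569, -0.17]
contact_force: [0.3, -0.2, -1.3]
width: 0.506
```

Call:
{"op": "play_rows", "data": {"commands": [[[0,44,-9],[0,0,0],38],[[0,44,-9],[0,0,0],38],[[0,44,-9],[0,0,0],38],[[0,35,-7],[0,0,0],38],[[0,20,-4],[0,0,0],38],[[0,6,0],[0,0,0],38],[[0,0,0],[0,0,0],38]]}}

```text
time_s: 19.3
position: [551.7, 329.1, 157.6]
tcp_rot: [0.167, 1.566, -0.17]
contact_force: [0.7, -0.4, -1.4]
width: 0.507
```

```bash
python3 - <<'E'
from h import *
plan((551.6,330,160),77.8)
for n in("top","scene"):
    im,d=grab(n,n+"11"); P=cloud(n,d)
    c0=monitor.get_state()["position"]
    q=sel(P,(480,640),(250,420),(135,205)); 
    c=im[(P[...,0]>480)&(P[...,0]<640)&(P[...,1]>250)&(P[...,1]<420)&(P[...,2]>135)&(P[...,2]<205)].astype(int)
    w=c[:,0]-c[:,2]>18; q=q[w]
    a=np.radians(-12.2);u=np.array([np.cos(a),np.sin(a)]);v=np.array([-u[1],u[0]]);A=(q[:,:2]-c0[:2])@u;B=(q[:,:2]-c0[:2])@v
    print(n,len(q),"zmax",np.percentile(q[:,2],[5,50,99]).round(1),"a",np.percentile(A,[.5,2,98,99.5]).round(1),"b",np.percentile(B,[.5,2,98,99.5]).round(1))
    tt=q[:,2]>np.percentile(q[:,2],99)-4; print("top face a",A[tt].min().round(1),A[tt].max().round(1),B[tt].min().round(1),B[tt].max().round(1))
s=cv2.imread("pics/scene11.png");cv2.imwrite("pics/c11.png",cv2.resize(s[200:400,380:580],None,fx=3,fy=3,interpolation=2))
E
```

```text
t 19.3 pos [551.7 329.1 157.6] yaw_y 77.7 x [-0.002 -0.002 -1.   ] F [ 0.7 -0.4 -1.4] w 43.3 q6 -0.93
0 turn [-0.001 -0.002  0.002] then shift [-2.4  0.9 -0.3]
180 turn [3.14e+00 3.00e-03 3.00e-03] then shift [-2.4 -0.9  0.3]
top 235 zmax [151.4 188.1 193.7] a [-40.4 -38.8  39.6  40.3] b [-24.7 -24.2   5.1   8.6]
top face a -29.9 40.0 -23.6 8.7
scene 925 zmax [156.9 192.  195.9] a [-15.1 -13.2  39.2  39.5] b [-23.  -22.4  20.9  21.4]
top face a -16.0 39.2 -23.0 21.1
```

View pics/c11.png

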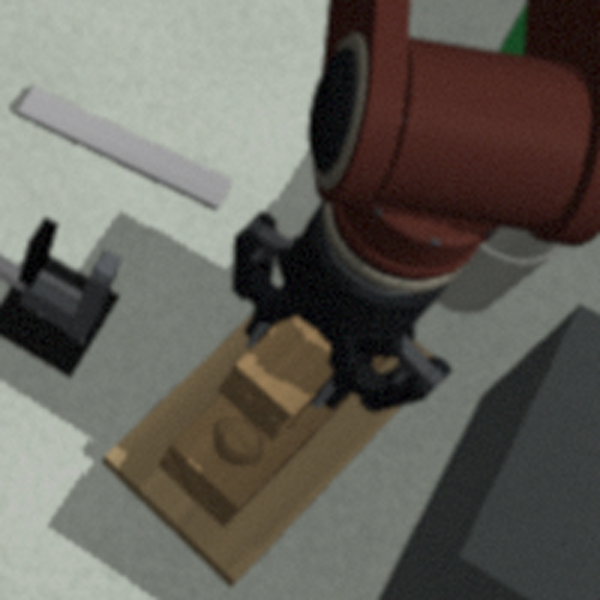

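Call:
{"op": "play_rows", "data": {"commands": [[[10,1.3,0],[0,0,0],38],[[18,0,0],[0,0,0],38],[[18,0,0],[0,0,0],38],[[12,0,0],[0,0,0],38],[[4,0,0],[0,0,0],38],[[0,0,0],[0,0,0],38],[[0,0,0],[0,0,0],38]]}}

```text
time_s: 20.1
position: [552.9, 331.1, 97.8]
tcp_rot: [0.169, 1.563, -0.168]
contact_force: [0.6, 0.1, -0.5]
width: 0.507
```

Call:
{"op": "play_rows", "data": {"commands": [[[3,0,0],[0,0,0],38],[[3,0,0],[0,0,0],38],[[2,0,0],[0,0,0],38],[[2,0,0],[0,0,0],38],[[0,0,0],[0,0,0],38]]}}

```text
time_s: 20.6
position: [552.2, 330.8, 86.9]
tcp_rot: [0.168, 1.565, -0.169]
contact_force: [0.3, 0.5, -0.9]
width: 0.511
```

Call:
{"op": "play_rows", "data": {"commands": [[[2,0,0],[0,0,0],38],[[2,0,0],[0,0,0],38],[[0,0,0],[0,0,0],38],[[0,0,0],[0,0,0],38]]}}

```text
time_s: 21.0
position: [552.6, 331.1, 83.4]
tcp_rot: [0.169, 1.564, -0.168]
contact_force: [0.8, 1.2, -1.3]
width: 0.507
```

Call:
{"op": "play_rows", "data": {"commands": [[[2,0,0],[0,0,0],38],[[2,0,0],[0,0,0],38],[[0,0,0],[0,0,0],38],[[0,0,0],[0,0,0],38]]}}

```text
time_s: 21.4
position: [553.2, 331.3, 81.5]
tcp_rot: [0.169, 1.563, -0.168]
contact_force: [-2.4, 0.5, 7.3]
width: 0.505
```

Call:
{"op": "play_rows", "data": {"commands": [[[2,0,0],[0,0,0],38],[[2,0,0],[0,0,0],38],[[0,0,0],[0,0,0],38]]}}

```text
time_s: 21.7
position: [553.8, 331.4, 78.2]
tcp_rot: [0.169, 1.561, -0.167]
contact_force: [-0.4, -0.5, 7.7]
width: 0.503
```

Call:
{"op": "play_rows", "data": {"commands": [[[2,0,0],[0,0,0],38],[[2,0,0],[0,0,0],38],[[0,0,0],[0,0,0],38]]}}

```text
time_s: 22.0
position: [553.9, 331.3, 73.7]
tcp_rot: [0.17, 1.561, -0.168]
contact_force: [-1.2, -0.7, 5.5]
width: 0.51
```

Call:
{"op": "play_rows", "data": {"commands": [[[2,0,0],[0,0,0],38],[[2,0,0],[0,0,0],38],[[0,0,0],[0,0,0],38]]}}

```text
time_s: 22.3
position: [554.0, 331.5, 70.9]
tcp_rot: [0.17, 1.561, -0.167]
contact_force: [-3.0, -0.9, 11.8]
width: 0.508
```

Call:
{"op": "play_rows", "data": {"commands": [[[2,0,0],[0,0,0],38],[[1,0,0],[0,0,0],38],[[0,0,0],[0,0,0],38]]}}

```text
time_s: 22.6
position: [554.0, 331.5, 70.9]
tcp_rot: [0.169, 1.562, -0.168]
contact_force: [-10.6, -5.4, 25.4]
width: 0.512
```

Call:
{"op": "play_rows", "data": {"commands": [[[-3,0,0],[0,0,0],38],[[0,0,0],[0,0,0],46],[[0,0,0],[0,0,0],55],[[0,0,0],[0,0,0],70],[[-10,0,0],[0,0,0],75],[[-30,0,0],[0,0,0],75],[[-40,0,0],[0,0,0],75],[[-40,0,0],[0,0,0],75]]}}

```text
time_s: 23.4
position: [552.0, 330.6, 188.3]
tcp_rot: [0.168, 1.565, -0.169]
contact_force: [0.6, 1.0, 0.8]
width: 0.876
```

Call:
{"op": "play_rows", "data": {"commands": [[[-30,0,-30],[0,0,0],75],[[0,-10,-40],[0,0,0],75],[[0,-10,-40],[0,0,0],75],[[0,-10,-30],[0,0,0],75],[[0,0,0],[0,0,0],75]]}}

```text
time_s: 23.9
position: [406.3, 331.3, 217.4]
tcp_rot: [0.167, 1.565, -0.167]
contact_force: [0.5, 0.2, -0.4]
width: 0.876
```

```bash
python3 - <<'E'
from h import *
plan((551.6,330,160),77.8)
B=dict(block=((502,640),(250,420),(92,125)),storey=((380,503),(250,420),(92,125)),lower=((380,640),(250,420),(50,66)),plates=((440,600),(100,230),(92,125)),bar_jaw=((440,650),(-90,30),(34,48)),riser=((300,720),(-550,-230),(64,78)),house=((420,530),(-470,-380),(34,50)))
for n in("top","scene"):
    im,d=grab(n,n+"12"); P=cloud(n,d); P0=np.load(n+"P.npy")
    for k,b in B.items():
        q=sel(P,*b); q0=sel(P0,*b);print(n,k,rect(q) if len(q)>3 else None,"| was",rect(q0) if len(q0)>3 else None)
E
```

```text
t 23.9 pos [406.3 331.3 217.4] yaw_y 77.8 x [-0.001 -0.    -1.   ] F [ 0.5  0.2 -0.4] w 74.8 q6 -0.82
0 turn [ 0.    -0.001  0.   ] then shift [ 57.4  29.4 142.3]
180 turn [-3.141e+00 -0.000e+00 -1.000e-03] then shift [  57.4  -29.4 -142.3]
top block (array([545.8, 331.7]), array([45.9, 97.5]), 77.9, 660, np.float64(103.1)) | was None
top storey (array([462.4, 349.3]), array([48.2, 74.9]), 78.0, 627, np.float64(102.8)) | was (array([460.8, 350.2]), array([48.7, 78.9]), 78.6, 688, np.float64(102.8))
top lower (array([507.1, 339.5]), array([ 62.5, 195.5]), 78.1, 543, np.float64(58.7)) | was (array([506.8, 340. ]), array([ 62.9, 195.8]), 78.2, 1070, np.float64(59.0))
top plates (array([530.1, 168.7]), array([26.5, 62.9]), 2.9, 153, np.float64(104.0)) | was (array([508.2, 129.7]), array([14.4, 26.4]), 76.8, 80, np.float64(103.8))
top bar_jaw (array([538.7, -26.2]), array([121.8,  90.5]), 3.0, 475, np.float64(38.5)) | was (array([490.7, -34.7]), array([98., 76.]), 67.3, 170, np.float64(37.5))
top riser (array([ 537.6, -385.6]), array([321.2, 263.3]), 2.4, 4950, np.float64(69.8)) | was (ar
[... 657 characters left out ...]
1, np.float64(61.1))
scene plates (array([529.8, 167.7]), array([28. , 62.4]), 1.9, 184, np.float64(105.3)) | was (array([508.2, 129.3]), array([15.1, 27.6]), 75.8, 103, np.float64(104.6))
scene bar_jaw (array([538. , -21.7]), array([124.8, 101.7]), 2.0, 579, np.float64(39.9)) | was (array([492.2, -32.5]), array([103. ,  76.5]), 67.8, 220, np.float64(38.6))
scene riser (array([ 536.8, -387.3]), array([323.3, 264.4]), 2.6, 4147, np.float64(71.4)) | was (array([ 536.6, -386.7]), array([322.8, 264.1]), 2.6, 4141, np.float64(71.4))
scene house (array([ 497.7, -454.7]), array([29.4, 37.5]), 84.9, 83, np.float64(42.1)) | was (array([ 494.9, -458.4]), array([41.7, 29.4]), 8.2, 88, np.float64(41.9))
```

View pics/scene12.png

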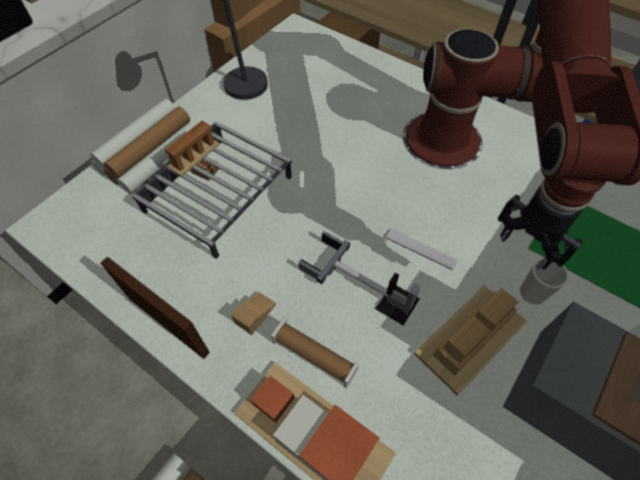

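```bash
python3 -c "
from h import *
print(order.hand_in())"
```

```text
the job is handed in; nothing more can be done
None
```

The job is done and handed in at about 24 s on the robot's clock. I took the reacher and squeezed its jaws onto the block under the shelf. I drew the block out with it, then stood the reacher on the table and let go. After that I pressed the block onto the two studs.

What the last checks showed:
- **Block:** it stopped at 60 mm, the seat height, with 25 N pressing. In both cameras its top is level with the fixed storey to within about 0.3 mm.
- **Reacher:** it stands upright with the jaws sprung open and 62–63 mm over the handle plates (62 at rest). It now stands about 70 mm from where it started.
- **Other things:** the shelf and the model measured the same as before to about 1 mm. The arches, tube, cup, stairs and scale I checked only by eye in the last picture, and they look unmoved.
- **Disagreement:** the cork house's partial outline, seen between the bars, shifted by up to 5 mm between readings. Only 75–90 points of it were visible and nothing went near it, so I put this down to the view and did not check further.
- **Robot:** the gripper is clear of everything and contact force is near zero.

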